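# Set up a chip tray under the swing-arm magnifier

### The arm

A 6-joint arm with a two-finger parallel gripper is mounted at the origin on a cart in front of the work surface, level with it; the furniture and walls round the work are solid. World frame = base frame: x ahead of the robot, y to its left, z up, the work surface at z = 0. Lengths are in mm, angles in degrees, forces in N, time in s.
With the tool pointing down it reaches from about 350 to 850 mm from the base axis. Payload 8.1 kg.
Tool frame: the origin (TCP) lies between the finger pads; the fingertips stand 22 mm ahead of it and the grasp point (between the pads) lies 3 mm ahead of it (r.nose_length is the z of the fingertips in the tool frame, in mm); z points along the fingers, x is the direction in which the jaws open and shut, and the axes are right-handed (so a half turn about z gives the same grasp; the last joint's range is limited). The gripper opens to 85 mm and grips with 20 to 120 N. Pads are 22 mm wide; open, the fingers measure 114 mm over their backs; the gripper's body (76 mm by 85 mm) begins 54 mm behind the grasp point. The pads swing forward as they close: fully open they stand 13 mm farther back than shut.
Start: joints at [-76.169, 7.471, 85.268, -0, 87.261, -4.893], TCP at [192.629, -568.243, 253.292] pointing down, gripper open.
Joint ranges: [-169.43, 169.43], [-51.17, 129.36], [1.28, 143.12], [-76.62, 256.62], [0, 156.53], [-152.29, 152.29]. Speed limits (degrees/s): [136.94, 136.94, 159.86, 180, 180, 180].

### API

Orientations are given as [roll, pitch, yaw] about the fixed x, y, z axes, in that order (R = Rz(yaw) Ry(pitch) Rx(roll)).
In Python, from bench import r gives the robot as it stands.
- The arm moves only by the shell command python3 -m jog 'ROWS' [FORCE]. ROWS is JSON, a list of rows, each a list of 5 numbers: the shift along the tool's x, y, z in m, then the turn about the tool's z in degrees, then the opening in per cent of the stroke, from 0 (shut) to 100 (fully open). A call has 1 to 8 rows; each row is the pose to reach, as a shift and turn from the pose measured when the call began, along the tool's axes at that moment; what a row does not reach only later rows make up. A row lasts 1/10 s, in which the tool goes at most 50 mm and 8.59 degrees, less where a joint would pass 70% of its speed; a pose out of reach is approached as far as the arm can. A call with a gripper value outside its range is refused whole. The fingers move at their own pace and stop on an object; FORCE is the grip in N (left out, the last holds). Time passes only in rows, so rows that repeat a pose let the fingers close. It gives the time, the measured TCP pose, the force and the opening at its end, in the units of the state.
- r.sense(): the state, without advancing time (a new reading comes with each control period).
- r.snapshot(name): name is "side" or "top"; returns a dict with "image" (420x560x3 uint8, red, green, blue), "K" (3x3 intrinsics, pixels), "T" (4x4, takes a point from camera to world coordinates). Camera axes: x right, y down, z forward; pixel columns grow to the right and rows downward; lengths in mm; the calibration is good to about 2 mm. A picture is of the moment at which its call begins. There is no depth.
- r.hand_in(): hands the job in, once; it reports no verdict.
Trained networks look in a picture, given as the dict that the camera call returned (one of the last four; its "shot" number tells which), for a name from the list of things; names that differ only in an ending like _2 or _b are one class to them, and where a whole thing is asked for, a point or a joint stands for the part that bears it (a point fixed in the world has none). Each returns a list of dicts, best first, with "conf" (0 to 1); they miss things now and then, are a little off and sometimes report something else, mostly with a low value. They report only what shows in the picture. A call takes as long as a camera call.
- r.search_frame(picture, label): "bbox" ([left, top, right, bottom] in pixels, round what is visible of it).
- r.pinpoint(picture, label): "uv" ([column, row] in pixels: a listed point, or the origin of a listed thing).
The state is a dict: "time": time; "joint_pos": joint angles; "qd": joint speeds; "joint_efforts": joint torques, N m; "tool_pos": TCP position; "tcp_rot": TCP orientation; "ft_force": force on the tool from outside, world axes, zero at the start; "wrist_torque": the same for the moment, N m; "finger_gap": finger opening in mm.
Only numpy, scipy, OpenCV 4.12 (cv2) and the standard library are available. Lean on these libraries where they do the work, as an engineer would, in place of code of your own. Each camera call takes 0.05 s, during which the arm holds its last target. There are 200 camera calls.

### The job

Get the open chip tray ready for inspection: carry it level, set it down without dropping it, and seat it flat on the station's nest between the four corner stops, then swing the magnifier arm in over it as far as its stop and turn the knurled focus ring until its white line points at the index tooth on the lens holder. Leave the closed, lidded tray where it is.

Things in the scene. Friction and masses are not known exactly. Their poses are not given: they have to be found in the camera images.
- chip_tray: open black chip tray, 50 x 50 x 8 mm, with small pale chips in its pockets (no lid, no label); it lies on a glass sheet on the bench (top at world z 0.0055). Origin: centre of its underside, z up. Can be gripped across either pair of sides; any of its four sides may face front.
- lidded_tray: bystander: a closed black tray of the same size, 50 x 50 x 9 mm, with a lid and a pale label; origin: centre of its underside.
- nest (a point): centre of the tray nest's floor (world z 0.014) on the grey bolted-down station (90 x 198 mm); axes are the station's, +y toward the pivot post. Floor: 68 mm square pad parallel to the axes. Four L-shaped corner stops, inner faces 27 mm from the centre in x and y, upright to 5 mm over the floor, flared outward up to 11 mm; the middle 32 mm of each side is open for fingers.
- pivot (a point): on the vertical axis of the magnifier arm, 110 mm from the nest along the station's +y, at the arm's mid-height (world z 0.052). Post and hub up to 40 mm in diameter, cap top at z 0.066.
- loupe_arm (a joint): arm angle about its vertical pivot (rad): 0 = swung in on its stop, lens axis over the nest; grows counter-clockwise from above as it swings out (to 2.3); starts at 1.6 to 2.0. Stiff hinge, stays where left (about 2 N at the lens). Bar 15 mm wide, z 0.046 to 0.058; lens axis 110 mm from the pivot. Swing it by the lens head.
- ring_center (a point): on the vertical lens axis at mid-height of the focus ring (world z 0.072); axes turn with the ring, -x toward its white line. Ring: black, knurled, 50 mm diameter, 22 mm high (z 0.061 to 0.083), on a round aluminium lens holder, 66 mm diameter (z 0.046 to 0.060). The 40 mm lens tube inside rises or sinks as the ring turns, to z 0.095 at most, never below 0.034.
- focus_ring (a joint): angle of the focus ring relative to the lens holder (rad): 0 = white line at the index tooth; grows counter-clockwise seen from above; range -2.6 to 2.6, starts at -1.2 to -0.5; turns with light friction and stays where it is left.
- pointer (a point): the white line on the ring, at the outer edge of the ring's top (radius 25 mm).
- index_mark (a point): the index tooth: a small lug with a black line on the lens holder's rim, 40 mm from the lens axis, top at world z 0.060; it points to the station's -x when the arm is swung in.

How it is judged:
By the outcome, as a careful person would: the job done as asked, in the order asked, and still so for the second after the job is handed in, with the robot touching nothing.
It also fails if it takes over 56 s, if anything falls off the work surface, if the arm or the gripper's body presses on something with over 40 N, if the wrist force passes 120 N, or if a joint passes its speed limit or range.

## Working session

There is one attempt and no reset: what is moved stays moved. The work goes in short steps, Python scripts to look and compute and a shell command to move; the robot and the scene stay as the last step left them, time stands still between calls to the robot, and variables do not carry over. Pictures are saved under pics/ and viewed, about 8 in all and at most 12, crops included, and the job is handed in when it is done.

```bash
ls; mkdir -p pics; cat > h.py <<'E'
import numpy as np,cv2
from bench import r
def snap(n,f=None):
    s=r.snapshot(n)
    if f: cv2.imwrite('pics/'+f,s['image'][:,:,::-1])
    return s
def ray(s,uv,z):
    d=s['T'][:3,:3]@np.linalg.solve(s['K'],[uv[0],uv[1],1]);o=s['T'][:3,3]
    return o+d*(z-o[2])/d[2]
def proj(s,p):
    T=np.linalg.inv(s['T']);q=s['K']@(T[:3,:3]@np.array(p)+T[:3,3]);return q[:2]/q[2]
E
python3 - <<'E'
from h import *
np.set_printoptions(precision=1,suppress=True)
Z=dict(chip_tray=5.5,lidded_tray=0,nest=14,pivot=52,ring_center=72,pointer=83,index_mark=60)
for n in('top','side'):
    s=snap(n,n+'0.png');print(n,s['T'][:3,3],s['T'][:3,2])
    for l,z in Z.items():
        for d in r.pinpoint(s,l)[:2]: print(l,round(d['conf'],2),np.array(d['uv']),ray(s,d['uv'],z))
print(r.sense())
E
```

```text
pics
top [ 282.4  -10.4 1282.5] [ 0.1 -0.  -1. ]
chip_tray 0.82 [408.7 210.6] [ 410.3 -361.     5.5]
lidded_tray 0.91 [317.8 203.5] [ 429.3 -143.2   -0. ]
lidded_tray 0.41 [142.7 146.1] [571.2 278.4   0. ]
nest 0.96 [188.3 209.2] [415.8 165.4  14. ]
pivot 0.62 [140.  194.9] [445.4 271.   52. ]
ring_center 0.63 [140.8 145.4] [556.6 266.5  72. ]
pointer 0.55 [143.6 152.6] [537.5 257.4  83. ]
index_mark 0.63 [162.6 149.3] [550.  219.1  60. ]
side [  234.9 -1062.2   517.3] [ 0.2  0.9 -0.4]
chip_tray 0.72 [297.4 297.9] [ 396.  -356.7    5.5]
lidded_tray 0.66 [295.3 251.3] [ 435.  -140.4    0. ]
nest 0.95 [273.5 204.4] [421.2 166.1  14. ]
nest 0.71 [291.2 251.2] [ 419.1 -163.4   14. ]
pivot 0.79 [276.4 183.7] [446.6 267.4  52. ]
pivot 0.17 [309.9 184.1] [565.1 248.   52. ]
ring_center 0.65 [303.  177.9] [542.  261.1  72. ]
pointer 0.59 [298.8 175. ] [526.6 262.6  83. ]
index_mark 0.64 [310.1 184.7] [558.7 219.1  60. ]
{'time': 0.8, 'joint_pos': array([-76.2,   7.5,  85.3,  -0. ,  87.3,  -4.9]), 'qd': array([ 0. , -0. ,  0. , -0.1, -0. ,  0.1]), 'joint_efforts': array([  0. , -56.9, -50.1,  -0. ,   0. ,   0. ]), 'tool_pos': array([ 192.6, -568.3,  253.3]), 'tcp_rot': array([180. ,  -0. , -71.3]), 'ft_force': array([ 0.5, -0.5,  0.3]), 'wrist_torque': array([0., 0., 0.]), 'finger_gap': 85.42326087610724}
```

```bash
python3 - <<'E'
import cv2
a=cv2.imread('pics/top0.png')
x=cv2.resize(a[110:250,90:250],None,fx=5,fy=5,interpolation=2)
b=cv2.imread('pics/top0.png')[180:240,370:450]
cv2.imwrite('pics/c0.png',cv2.resize(a[100:300,90:470],(760,400),interpolation=2))
x=cv2.resize(a[125:225,110:230],(480,400),interpolation=2); y=cv2.resize(a[190:230,390:430],(320,320),interpolation=2)
z=cv2.copyMakeBorder(y,0,80,0,0,0)
cv2.imwrite('pics/c1.png',cv2.hconcat([x,z]))
E
```

```text
(no output)
```

View pics/top0.png

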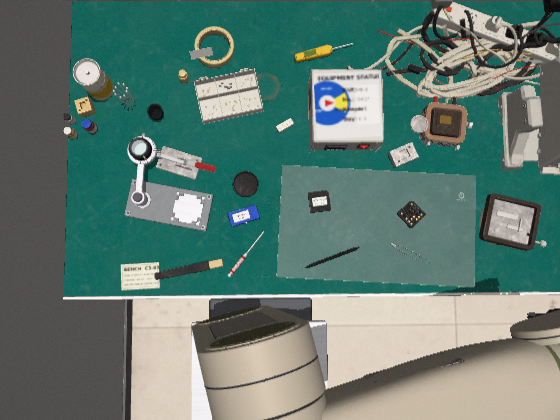

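View pics/c1.png

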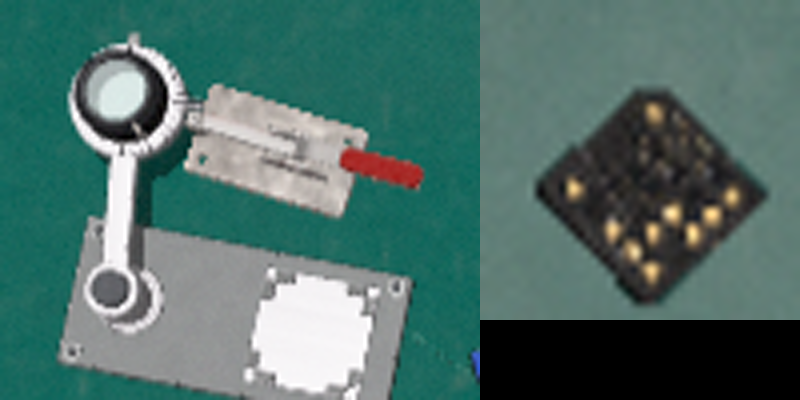

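```bash
python3 - <<'E'
from h import *
np.set_printoptions(precision=1,suppress=True)
def rect(s,m,box,z,t):
    mm=np.zeros_like(m);l,tp,rr,b=box;mm[tp:b,l:rr]=m[tp:b,l:rr]
    n,lab,st,c=cv2.connectedComponentsWithStats(mm,connectivity=4)
    k=1+np.argmax(st[1:,4]); 
    cnt=max(cv2.findContours((lab==k).astype(np.uint8),0,2)[0],key=cv2.contourArea)
    P=np.array([ray(s,p[0],z)[:2] for p in cnt],np.float32)
    R=cv2.minAreaRect(P);print(t,st[k],R, 'centroid',ray(s,c[k],z))
for n in('top','side'):
    s=snap(n);im=s['image'].astype(int);hsv=cv2.cvtColor(s['image'],cv2.COLOR_RGB2HSV)
    v=im.max(2);sat=hsv[...,1]
    q=(408,212) if n=='top' else (297,298)
    u,w=q
    # non-glass = dark or yellowish
    dark=((im[...,1]<90)|(im[...,0]>im[...,1])).astype(np.uint8)
    dark=cv2.morphologyEx(dark,3,np.ones((3,3)))
    rect(s,dark,(u-25,w-22,u+25,w+22),12 ,n+' tray')
    if n=='top':
        g=((sat<40)&(v>90)).astype(np.uint8)
        rect(s,g,(100,178,230,240),10,'station')
        wht=((sat<40)&(v>215)).astype(np.uint8)
        rect(s,wht,(165,185,215,235),14,'pad')
        print(im[200:204,160:164].tolist()[0])
    for l in('chip_tray','lidded_tray'):
        for d in r.search_frame(s,l)[:2]: print(n,l,d)
E
python3 - <<'E'
import cv2
a=cv2.imread('pics/side0.png')
x=cv2.resize(a[150:230,240:340],(500,400),interpolation=2); y=cv2.resize(a[275:325,270:320],(300,300),interpolation=2)
cv2.imwrite('pics/c2.png',cv2.hconcat([x,cv2.copyMakeBorder(y,0,100,0,0,0)]))
E
```

```text
top tray [397 201  29  27 450] ((402.77203369140625, -363.340576171875), (50.17789840698242, 51.56410598754883), 43.790016174316406) centroid [ 402.3 -363.9   12. ]
station [ 125  178   88   53 3058] ((430.2747497558594, 212.3785400390625), (196.0130157470703, 95.76438903808594), 78.6147232055664) centroid [427.  212.5  10. ]
pad [173 194  30  29 646] ((418.7610778808594, 167.46453857421875), (67.06040954589844, 65.95677947998047), 80.15705871582031) centroid [418.6 167.3  14. ]
[[145, 146, 146], [148, 148, 149], [151, 150, 153], [149, 151, 151]]
top chip_tray {'bbox': [396.0, 197.6, 423.4, 226.9], 'conf': 0.73}
top lidded_tray {'bbox': [307.4, 191.2, 328.5, 212.3], 'conf': 0.77}
side tray [286 289  29  21 364] ((400.851318359375, -369.4669189453125), (54.680179595947266, 52.66779327392578), 41.11870193481445) centroid [ 399.8 -370.7   12. ]
side chip_tray {'bbox': [285.4, 287.3, 316.3, 309.3], 'conf': 0.8}
side lidded_tray {'bbox': [281.7, 243.0, 307.4, 255.1], 'conf': 0.79}
```

View pics/c2.png

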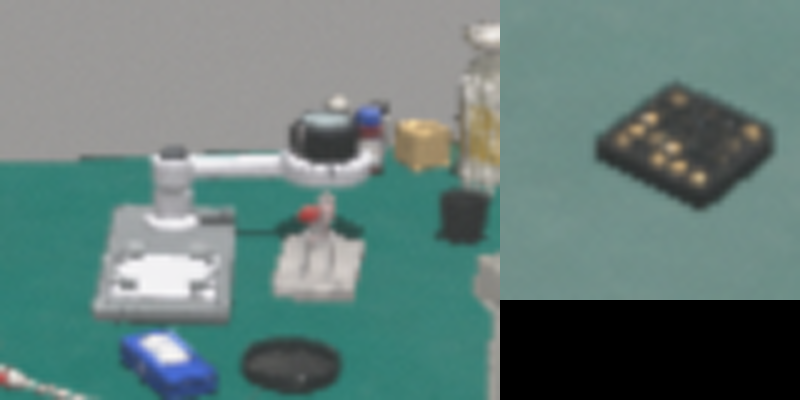

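```bash
python3 -m jog '[[-0.126,-0.2635,0.1,-25.1,80],[-0.126,-0.2635,0.1,-25.1,80],[-0.126,-0.2635,0.1,-25.1,80],[-0.126,-0.2635,0.173,-25.1,80],[-0.126,-0.2635,0.173,-25.1,80],[-0.126,-0.2635,0.173,-25.1,80],[-0.126,-0.2635,0.173,-25.1,80],[-0.126,-0.2635,0.173,-25.1,80]]' 30; python3 -c "
from bench import r;print(r.nose_length)"
```

```text
time: 1.9
tool_pos: [401.8, -358.7, 75.3]
tcp_rot: [-179.9, 0.5, -46.0]
ft_force: [-0.9, 0.4, -0.1]
finger_gap: 68.8
22.0
```

```bash
python3 -m jog '[[0.0042,0.004,0,0,80],[0.0042,0.004,0.02,0,80],[0.0042,0.004,0.036,0,80],[0.0042,0.004,0.036,0,80],[0.0042,0.004,0.036,0,80]]' 30; python3 - <<'E'
from h import *
for n in('top','side'): snap(n,n+'1.png')
a=cv2.imread('pics/top1.png')[180:250,370:450];b=cv2.imread('pics/side1.png')[240:330,250:350]
cv2.imwrite('pics/c3.png',cv2.hconcat([cv2.resize(a,(400,350),interpolation=2),cv2.resize(b,(389,350),interpolation=2)]))
print(r.sense())
E
```

```text
time: 2.4
tool_pos: [401.5, -365.6, 40.3]
tcp_rot: [-179.9, 0.4, -46.0]
ft_force: [0.7, -2.0, 1.6]
finger_gap: 68.2
{'time': 2.5, 'joint_pos': array([-4.77318475e+01,  1.12045799e+01,  1.04608021e+02,  7.24056662e-02,
        6.45114995e+01, -1.74901087e+00]), 'qd': array([ 0.37104812, -0.21222069,  0.17480855,  0.11766951, -0.21500508,
        0.14927598]), 'joint_efforts': array([-7.25922547e-02, -5.23563981e+01, -4.22604561e+01, -9.92815585e-04,
        9.68830800e-02, -9.86345171e-03]), 'tool_pos': array([ 402.15101965, -365.7482647 ,   40.9503261 ]), 'tcp_rot': array([-179.9249555 ,    0.32197743,  -46.013969  ]), 'ft_force': array([-0.58619772,  0.14360395,  0.22964645]), 'wrist_torque': array([-0.00139896,  0.01895274, -0.03492081]), 'finger_gap': 68.41291340236361}
```

View pics/c3.png

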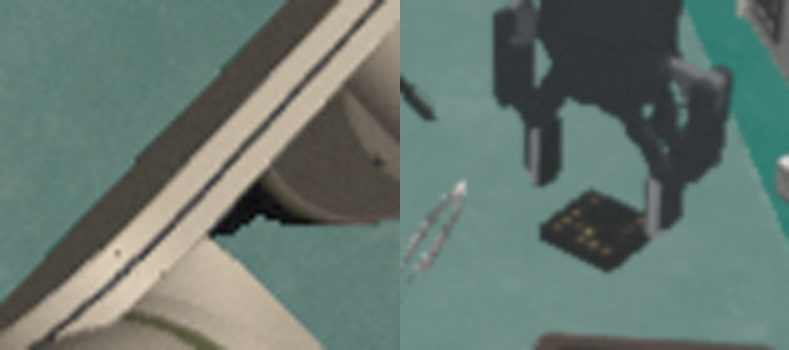

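```bash
python3 -m jog '[[0,0,0.005,0,68],[0,0,0.011,0,68],[0,0,0.011,0,68],[0,0,0.011,0,68]]' 30;  python3 -m jog '[[0,0,0.002,0,68],[0,0,0.003,0,68],[0,0,0.003,0,68]]' 30
```

```text
time: 2.9
tool_pos: [401.9, -365.4, 29.6]
tcp_rot: [-179.9, 0.4, -46.0]
ft_force: [-0.3, -0.1, -0.2]
finger_gap: 58.0
time: 3.2
tool_pos: [401.8, -365.2, 26.4]
tcp_rot: [-179.9, 0.4, -46.0]
ft_force: [0.4, 0.1, -0.5]
finger_gap: 58.1
```

```bash
python3 - <<'E'
from h import *
s=snap('side','side2.png')
cv2.imwrite('pics/c4.png',cv2.resize(s['image'][255:325,260:350,::-1],(720,560),interpolation=2))
p=r.sense()['tool_pos'];print(p)
E
```

```text
[ 401.84196108 -365.29229006   26.49074102]
```

View pics/c4.png

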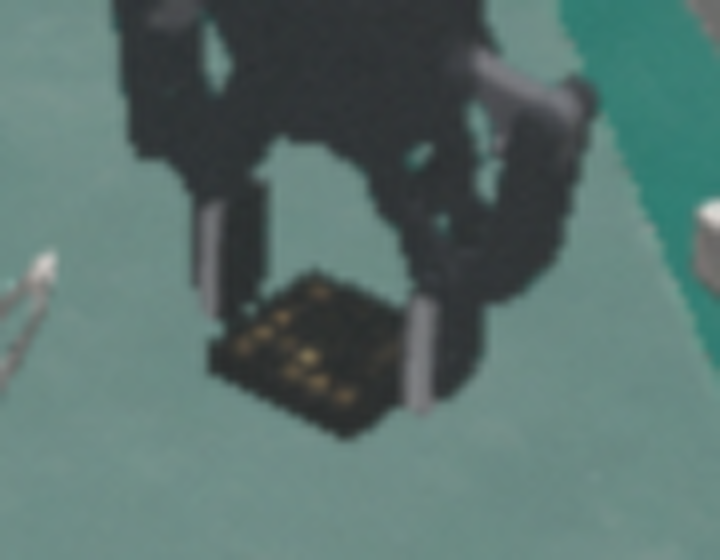

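```bash
python3 -m jog '[[0,0,0.001,0,68],[0,0,0.002,0,68],[0,0,0.002,0,68]]'; python3 -m jog '[[0,0,0.001,0,68],[0,0,0.002,0,68],[0,0,0.002,0,68]]'
```

```text
time: 3.55
tool_pos: [401.8, -365.2, 24.3]
tcp_rot: [-179.9, 0.4, -46.0]
ft_force: [-1.0, -0.5, 0.0]
finger_gap: 58.4
time: 3.85
tool_pos: [401.9, -365.3, 23.0]
tcp_rot: [-179.9, 0.4, -46.0]
ft_force: [-2.4, 2.9, 7.3]
finger_gap: 57.8
```

```bash
python3 -m jog '[[0,0,-0.003,0,68],[0,0,-0.003,0,60],[0,0,-0.003,0,45],[0,0,-0.003,0,45],[0,0,-0.003,0,45],[0,0,-0.003,0,45]]' 30; python3 -m jog '[[0,0,-0.01,0,45],[0,0,-0.03,0,45],[0,0,-0.06,0,45],[0,0,-0.06,0,45]]'
```

```text
time: 4.45
tool_pos: [402.3, -365.7, 26.7]
tcp_rot: [-179.9, 0.3, -46.0]
ft_force: [-0.9, 1.5, 6.5]
finger_gap: 48.9
time: 4.85
tool_pos: [404.6, -368.4, 91.8]
tcp_rot: [-179.9, -0.1, -46.0]
ft_force: [0.9, -0.7, 0.2]
finger_gap: 49.1
```

```bash
python3 - <<'E'
from h import *
s=snap('side','side3.png')
cv2.imwrite('pics/c5.png',cv2.resize(s['image'][225:315,260:360,::-1],(600,540),interpolation=2))
p=r.sense();print(p['tool_pos'],p['tcp_rot'],p['finger_gap'])
E
```

```text
[ 403.94080119 -367.65065534   89.84919627] [-1.79935613e+02  2.02064429e-02 -4.60017393e+01] 48.80848867122833
```

View pics/c5.png

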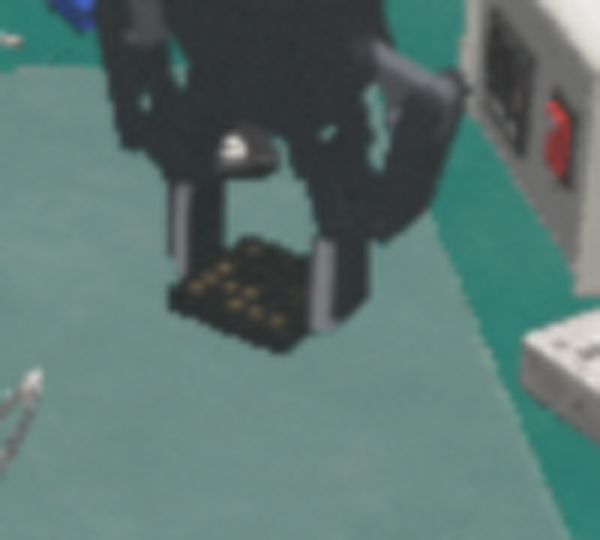

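```bash
python3 -m jog '[[-0.0075,-0.0076,-0.005,0,45],[-0.022,-0.023,-0.012,0,45],[-0.045,-0.046,-0.02,0,45],[-0.071,-0.073,-0.025,0,45],[-0.101,-0.103,-0.025,0,45],[-0.131,-0.134,-0.025,0,45],[-0.161,-0.164,-0.025,0,45],[-0.187,-0.191,-0.025,0,45]]'; python3 - <<'E'
from h import *
p=r.sense()
y=np.radians(p['tcp_rot'][2]);d=np.array([418.5,167])-p['tool_pos'][:2]
print(p['tool_pos'],p['finger_gap'],d@[np.cos(y),np.sin(y)],d@[np.sin(y),-np.cos(y)])
E
```

```text
time: 5.7
tool_pos: [410.1, -97.8, 114.3]
tcp_rot: [-180.0, 0.1, -46.0]
ft_force: [-0.4, 0.2, 0.1]
finger_gap: 48.8
[410.09791664 -97.81360986 114.26161221] 48.81260304671913 -184.618626160856 -190.03369660348457
```

```bash
python3 -m jog '[[-0.015,-0.015,0,-3,45],[-0.040,-0.041,0,-7,45],[-0.070,-0.072,0,-12,45],[-0.100,-0.103,0,-18,45],[-0.130,-0.134,0,-24,45],[-0.155,-0.160,0,-29,45],[-0.174,-0.179,0,-33,45],[-0.1846,-0.190,0,-35,45]]'; python3 -m jog '[[0,0,0.01,0,45],[0,0,0.02,0,45]]';python3 - <<'E'
from h import *
p=r.sense();print(p['tool_pos'],p['tcp_rot'],p['finger_gap'])
s=snap('side','side4.png');t=snap('top','top4.png')
cv2.imwrite('pics/c6.png',cv2.hconcat([cv2.resize(s['image'][140:220,230:330,::-1],(500,400),interpolation=2),cv2.resize(t['image'][160:240,130:190+20,::-1],(300,300),interpolation=2).copy() if 0 else cv2.copyMakeBorder(cv2.resize(t['image'][170:250,150:230,::-1],(300,300),interpolation=2),0,100,0,0,0)]))
E
```

```text
time: 6.5
tool_pos: [416.9, 169.3, 114.0]
tcp_rot: [-179.9, 0.2, -10.7]
ft_force: [-1.0, -0.7, -0.6]
finger_gap: 48.8
time: 6.7
tool_pos: [415.8, 169.4, 92.6]
tcp_rot: [-180.0, 0.2, -10.7]
ft_force: [-0.9, -0.6, -0.4]
finger_gap: 49.1
[415.78696926 169.38854748  92.59753704] [-179.95077925    0.24238607  -10.67840296] 49.10289362151953
```

View pics/c6.png

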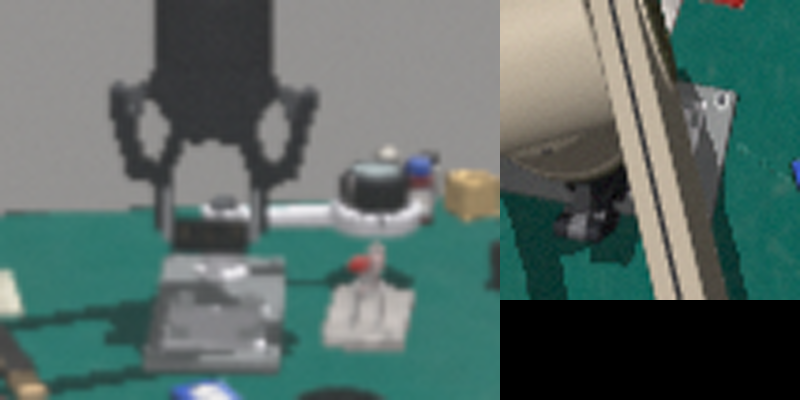

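```bash
python3 - <<'E'
from h import *
import types
s=snap('side');p=r.sense();P=p['tool_pos'];print(P)
y=np.radians(p['tcp_rot'][2]);X=np.array([np.cos(y),np.sin(y),0]);Y=np.array([np.sin(y),-np.cos(y),0])
print('tray centre proj',proj(s,P-[0,0,17]),'bottom front edge',proj(s,P-[0,0,21.2]+25*Y),'top front',proj(s,P-[0,0,13.2]+25*Y))
print([proj(s,P-[0,0,21.2]+25*Y+k*25*X) for k in(-1,1)],[proj(s,P-[0,0,13.2]-25*Y+k*25*X) for k in(-1,1)])
for st in ((418.5,167),):
    print('nest',proj(s,[*st,14]),[proj(s,np.array([*st,14])+a*34*X+b*34*Y) for a in(-1,1) for b in (-1,1)])
for f in ('side0.png','side4.png'):
    im=cv2.imread('pics/'+f).astype(int)
    if f=='side0.png':
        for row in (202,205,208): print(row,im[row,255:292].min(1).tolist())
        print('col273',im[192:220,273].min(1).tolist())
    else:
        for row in (186,188): print(row,im[row,258:288].max(1).tolist())
        for c in(270,273): print(c,im[178:196,c].max(1).tolist())
E
```

```text
[415.37474686 168.11177626  92.17836383]
tray centre proj [271.78724268 187.1923599 ] bottom front edge [271.4400069  190.96806165] top front [271.45077471 188.66101127]
[array([263.79764812, 190.8090217 ]), array([279.08766286, 191.12721185])] [array([264.72543251, 183.49820024]), array([279.52507342, 183.80126795])]
nest [272.66415306 204.34415929] [array([263.26439917, 200.45148566]), array([261.93847413, 207.98246693]), array([282.90917666, 200.86889699]), array([282.52286124, 208.42689739])]
202 [53, 53, 54, 54, 65, 113, 163, 159, 156, 176, 215, 230, 232, 235, 240, 241, 241, 241, 241, 239, 239, 238, 236, 230, 228, 216, 160, 171, 190, 165, 151, 116, 66, 57, 56, 55, 58]
205 [55, 55, 55, 59, 87, 132, 157, 173, 192, 188, 206, 215, 227, 240, 241, 242, 242, 241, 241, 241, 241, 240, 236, 230, 228, 219, 187, 171, 160, 161, 148, 102, 64, 57, 58, 56, 57]
208 [53, 54, 57, 69, 112, 157, 166, 198, 223, 217, 215, 217, 223, 234, 236, 237, 238, 239, 242, 242, 242, 241, 228, 163, 169, 201, 233, 226, 164, 159, 144, 87, 59, 58, 58, 55, 56]
col273 [170, 193, 236, 214, 171, 162, 161, 161, 174, 234, 241, 241, 241, 241, 241, 241, 242, 199, 162, 159, 130, 108, 76, 69, 111, 188, 219, 238]
186 [123, 123, 117, 107, 108, 119, 86, 57, 60, 60, 50, 51, 53, 54, 52, 51, 50, 53, 56, 61, 58, 79, 110, 108, 87, 100, 119, 119, 118, 121]
188 [122, 121, 122, 122, 119, 109, 78, 52, 51, 51, 51, 51, 51, 53, 53, 52, 53, 54, 53, 52, 52, 74, 106, 119, 122, 123, 121, 122, 121, 120]
270 [147, 146, 149, 173, 150, 102, 65, 52, 53, 52, 51, 53, 77, 137, 157, 202, 174, 134]
273 [143, 126, 112, 105, 143, 116, 72, 50, 51, 52, 52, 53, 83, 139, 158, 163, 164, 161]
```

```bash
python3 -m jog '[[0.0033,0.0005,0.01,0,45],[0.0033,0.0005,0.025,0,45],[0.0033,0.0005,0.038,0,45],[0.0033,0.0005,0.042,0,45],[0.0033,0.0005,0.042,0,45],[0.0033,0.0005,0.042,0,45]]';python3 -c "
from bench import r
p=r.sense();print(p['tool_pos'],p['tcp_rot'])"
```

```text
time: 7.45
tool_pos: [418.6, 167.0, 50.5]
tcp_rot: [180.0, 0.3, -10.8]
ft_force: [-0.3, -0.9, 0.3]
finger_gap: 49.2
[418.56002347 167.00832039  50.45531568] [179.99310905   0.33968443 -10.81522207]
```

```bash
python3 -m jog '[[0,0,0.003,0,45],[0,0,0.006,0,45],[0,0,0.008,0,45],[0,0,0.009,0,45],[0,0,0.010,0,45],[0,0,0.011,0,45],[0,0,0.012,0,45],[0,0,0.012,0,45]]'; python3 -m jog '[[0,0,0.001,0,45],[0,0,0.002,0,45],[0,0,0.002,0,45]]'
```

```text
time: 8.25
tool_pos: [418.4, 167.0, 38.3]
tcp_rot: [180.0, 0.4, -10.8]
ft_force: [-0.7, -0.1, 0.6]
finger_gap: 49.1
time: 8.55
tool_pos: [418.3, 167.0, 36.1]
tcp_rot: [180.0, 0.4, -10.8]
ft_force: [-0.1, 1.7, -0.4]
finger_gap: 48.8
```

```bash
python3 -m jog '[[0,0,0.0005,0,45],[0,0,0.001,0,45],[0,0,0.001,0,45]]'; python3 -m jog '[[0,0,0.0005,0,45],[0,0,0.0008,0,45],[0,0,0.0008,0,45]]'
```

```text
time: 8.85
tool_pos: [418.3, 166.9, 35.3]
tcp_rot: [180.0, 0.4, -10.8]
ft_force: [-1.7, -0.5, 2.5]
finger_gap: 49.2
time: 9.15
tool_pos: [418.3, 166.9, 35.2]
tcp_rot: [180.0, 0.4, -10.8]
ft_force: [-4.8, -2.0, 10.8]
finger_gap: 49.0
```

```bash
python3 -m jog '[[0,0,-0.0005,0,62],[0,0,-0.0005,0,68],[0,0,-0.0005,0,70],[0,0,-0.0005,0,70],[0,0,-0.02,0,70],[0,0,-0.05,0,70],[0,0,-0.1,0,70],[0,0,-0.12,0,70]]'; python3 -m jog '[[0,0.03,-0.02,0,70],[-0.01,0.06,-0.02,0,70],[-0.01,0.1,-0.02,0,70],[-0.01,0.13,-0.02,0,70]]'
python3 - <<'E'
from h import *
s=snap('side','side5.png');t=snap('top','top5.png')
cv2.imwrite('pics/c7.png',cv2.hconcat([cv2.resize(s['image'][150:220,250:320,::-1],(400,400),interpolation=2),cv2.resize(t['image'][170:250,150:230,::-1],(400,400),interpolation=2)]))
E
```

```text
time: 9.95
tool_pos: [421.0, 167.4, 159.7]
tcp_rot: [-179.9, 0.1, -10.8]
ft_force: [0.7, 0.1, 0.4]
finger_gap: 59.8
time: 10.35
tool_pos: [386.3, 40.2, 179.6]
tcp_rot: [-179.9, 0.1, -10.8]
ft_force: [1.4, -0.0, -0.1]
finger_gap: 59.8
```

View pics/c7.png

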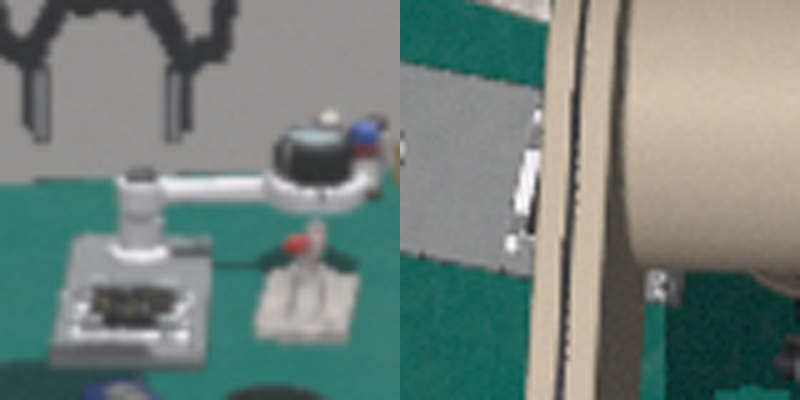

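```bash
python3 - <<'E'
from h import *
s=snap('top');np.set_printoptions(precision=1,suppress=True)
pv=np.array([439.1,275])
im=cv2.imread('pics/top0.png')
g=cv2.GaussianBlur(cv2.resize(cv2.cvtColor(im,6)[125:175,115:170],None,fx=6,fy=6,interpolation=2),(5,5),0)
c=cv2.HoughCircles(g,cv2.HOUGH_GRADIENT,1,20,param1=100,param2=25,minRadius=50,maxRadius=95)
for x,y,rad in c[0][:4]:
    uv=((x+.5)/6-.5+115,(y+.5)/6-.5+125)
    for z in(60,83):
        p=ray(s,uv,z)[:2];print(uv,rad/6,z,p,np.linalg.norm(p-pv),np.degrees(np.arctan2(*(p-pv)[::-1])))
p=r.sense();print(p['joint_pos'])
E
```

```text
(np.float32(141.16667), np.float32(149.5)) 14.349999 60 [549.7 268.3] 110.80783279179714 -3.478804915347996
(np.float32(141.16667), np.float32(149.5)) 14.349999 83 [544.7 263. ] 106.25162263654822 -6.4671074637919155
(np.float32(138.16667), np.float32(151.0)) 14.05 60 [546.2 275.1] 107.1180583333993 0.046845360411825895
(np.float32(138.16667), np.float32(151.0)) 14.05 83 [541.3 269.7] 102.29203897571553 -2.961124846780102
(np.float32(139.83333), np.float32(145.83333)) 9.116667 60 [558.3 271.5] 119.2517489610466 -1.6936036688854155
(np.float32(139.83333), np.float32(145.83333)) 9.116667 83 [553.1 266.2] 114.35109356544845 -4.42784369307153
[ -1.7 -24.9 122.2   0.1  82.8   9.3]
```

```bash
python3 -m jog '[[0.117,-0.2537,0,-97.3,87],[0.117,-0.2537,0,-97.3,87],[0.117,-0.2537,0,-97.3,87],[0.117,-0.2537,0,-97.3,87],[0.117,-0.2537,0,-97.3,87],[0.117,-0.2537,0,-97.3,87],[0.117,-0.2537,0,-97.3,87],[0.117,-0.2537,0,-97.3,87]]'; python3 - <<'E'
from h import *
p=r.sense();P=p['tool_pos'];w=p['tcp_rot'][2];y=np.radians(w);d=np.array([549,267.5])-P[:2]
print(P,p['tcp_rot'],d@[np.cos(y),np.sin(y)],d@[np.sin(y),-np.cos(y)],w-86.5)
s=snap('side');t=snap('top')
a,b=ray(t,(200,165),0),ray(t,(200,165),60)
for z in(0,20,40,60,80): print(z,ray(t,(200,165),z),ray(s,(302,192.6),z))
E
```

```text
time: 11.3
tool_pos: [549.6, 269.5, 178.5]
tcp_rot: [-179.8, -0.0, 58.4]
ft_force: [0.0, 0.5, 0.6]
finger_gap: 74.6
[549.58772682 269.5184105  178.47550427] [-1.79818737e+02 -1.16601240e-02  5.84405788e+01] -2.027489161584556 0.5556001028689955 -28.059421233974078
0 [524.32132553 140.03395066   0.        ] [549.9539622  303.02960685   0.        ]
20 [520.54939518 137.68738469  20.        ] [537.77317158 250.24297376  20.        ]
40 [516.77746484 135.34081871  40.        ] [525.59238097 197.45634066  40.        ]
60 [513.00553449 132.99425273  60.        ] [513.41159035 144.66970756  60.        ]
80 [509.23360414 130.64768676  80.        ] [501.23079974  91.88307447  80.        ]
```

```bash
python3 -m jog '[[-0.002,0.0006,0,-9,87],[-0.002,0.0006,0,-18,87],[-0.002,0.0006,0.02,-28.1,87],[-0.002,0.0006,0.05,-28.1,87],[-0.002,0.0006,0.065,-28.1,87],[-0.002,0.0006,0.065,-28.1,87]]'; python3 - <<'E'
from h import *
s=snap('side','side6.png');t=snap('top','top6.png')
cv2.imwrite('pics/c8.png',cv2.hconcat([cv2.resize(s['image'][140:210,260:340,::-1],(480,420),interpolation=2),cv2.resize(t['image'][120:190,110:160,::-1],(300,420),interpolation=2)]))
p=r.sense();print(p['tool_pos'],p['tcp_rot'],p['finger_gap'])
E
```

```text
time: 12.0
tool_pos: [546.4, 266.3, 110.4]
tcp_rot: [-179.6, 0.0, 86.0]
ft_force: [-0.6, -0.1, 1.3]
finger_gap: 74.1
[548.70201824 266.96128189 114.13467734] [-1.79848362e+02 -9.57046840e-02  8.61230080e+01] 74.23306036668441
```

View pics/c8.png

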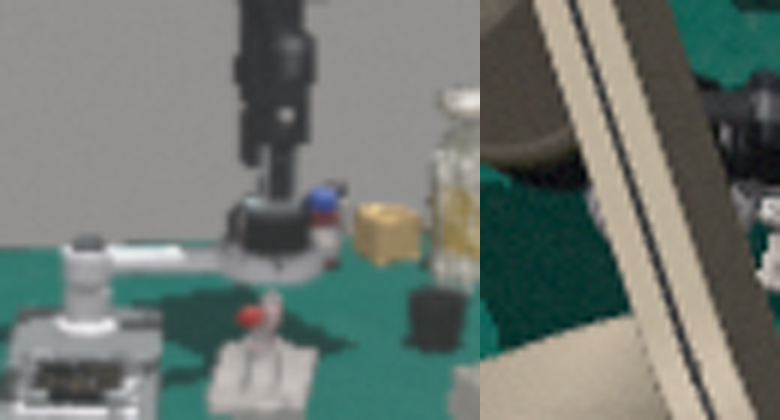

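```bash
python3 -m jog '[[0,0,0.008,0,87],[0,0,0.015,0,87],[0,0,0.020,0,87],[0,0,0.020,0,87]]';python3 -m jog '[[0,0,0.004,0,87],[0,0,0.008,0,87],[0,0,0.010,0,87],[0,0,0.010,0,80],[0,0,0.010,0,75],[0,0,0.010,0,72]]'
```

```text
time: 12.5
tool_pos: [548.0, 266.7, 93.1]
tcp_rot: [-179.8, -0.1, 86.1]
ft_force: [-0.3, 0.1, -1.1]
finger_gap: 74.3
time: 13.1
tool_pos: [548.2, 266.8, 83.4]
tcp_rot: [-179.8, -0.1, 86.1]
ft_force: [-0.5, 0.5, -0.6]
finger_gap: 61.5
```

```bash
python3 -m jog '[[-0.0058,-0.0002,0,3,72],[-0.0153,-0.0011,0,8,72],[-0.0266,-0.0033,0,14,72],[-0.0394,-0.0073,0,21,72],[-0.0516,-0.0129,0,28,72]]' 20; cat >> h.py <<'E'
PV=np.array([439.1,275])
def arc(angs):
    p=r.sense();P=p['tool_pos'];d=P[:2]-PV;w=np.radians(p['tcp_rot'][2])
    f=np.degrees(np.arctan2(d[1],d[0]));print('R',np.linalg.norm(d),'phi',f,'yaw',p['tcp_rot'][2],'z',P[2],p['ft_force'])
    for a in angs:
        q=PV+110*np.array([np.cos(np.radians(f-a)),np.sin(np.radians(f-a))])-P[:2]
        print(a,np.round([q@[np.cos(w),np.sin(w)]/1e3,q@[np.sin(w),-np.cos(w)]/1e3],4),round(p['tcp_rot'][2]-(f-a+90),1))
E
python3 -c "
from h import *
arc([5,11,18,25,32,39,45])"
```

```text
time: 13.6
tool_pos: [531.9, 216.3, 83.7]
tcp_rot: [-179.8, -0.0, 57.8]
ft_force: [-0.5, 3.1, -0.4]
finger_gap: 61.7
R 109.82788511185825 phi -32.31401919393582 yaw 57.82718823287505 z 83.71365340671667 [-0.47984253  3.09735257 -0.42333358]
5 [-0.0096 -0.0003] 5.1
11 [-0.021  -0.0019] 11.1
18 [-0.034  -0.0053] 18.1
25 [-0.0465 -0.0102] 25.1
32 [-0.0583 -0.0167] 32.1
39 [-0.0692 -0.0245] 39.1
45 [-0.0777 -0.0322] 45.1
```

Pushing with ~3 N as expected. Continue.

```bash
python3 -m jog '[[-0.0096,-0.0003,0,5,72],[-0.021,-0.0019,0,11,72],[-0.034,-0.0053,0,18,72],[-0.0465,-0.0102,0,25,72],[-0.0583,-0.0167,0,32,72],[-0.0692,-0.0245,0,39,72],[-0.0777,-0.0322,0,45,72]]' 20; 
python3 -c "
from h import *
arc([4,8,12,16,20,22,24,26])"
```

```text
time: 14.3
tool_pos: [463.4, 167.5, 84.3]
tcp_rot: [-179.8, 0.0, 12.5]
ft_force: [1.1, 1.2, -0.9]
finger_gap: 61.6
R 110.21660790210979 phi -77.24038043227203 yaw 12.527321801908304 z 84.28126045583927 [ 1.12334854  1.22313596 -0.88972693]
4 [-0.0077 -0.0005] 3.8
8 [-0.0153 -0.0012] 7.8
12 [-0.0229 -0.0025] 11.8
16 [-0.0303 -0.0044] 15.8
20 [-0.0376 -0.0067] 19.8
22 [-0.0412 -0.0081] 21.8
24 [-0.0448 -0.0095] 23.8
26 [-0.0483 -0.0112] 25.8
```

```bash
python3 -m jog '[[-0.0077,-0.0005,0,4,72],[-0.0153,-0.0012,0,8,72],[-0.0229,-0.0025,0,12,72],[-0.0303,-0.0044,0,16,72],[-0.0376,-0.0067,0,20,72],[-0.0412,-0.0081,0,22,72],[-0.0412,-0.0081,0,22,72]]' 20; python3 -m jog '[[-0.001,0,0,0,72],[-0.002,0,0,0,72],[-0.002,0,0,0,72]]'; python3 -m jog '[[-0.001,0,0,0,72],[-0.002,0,0,0,72],[-0.002,0,0,0,72]]'
```

```text
time: 15.0
tool_pos: [421.5, 166.6, 84.8]
tcp_rot: [-179.8, 0.0, -9.5]
ft_force: [-0.5, 0.1, -0.1]
finger_gap: 61.5
time: 15.3
tool_pos: [419.9, 166.8, 85.0]
tcp_rot: [-179.8, 0.0, -9.5]
ft_force: [0.7, -1.9, 0.6]
finger_gap: 61.5
time: 15.6
tool_pos: [417.9, 167.1, 85.0]
tcp_rot: [-179.8, 0.0, -9.5]
ft_force: [2.5, -0.6, -0.1]
finger_gap: 61.4
```

```bash
for i in 1 2 ; do python3 -m jog '[[-0.001,0,0,0,72],[-0.002,0,0,0,72],[-0.002,0,0,0,72]]' | sed -n '1,2p;4p'; done; python3 -m jog '[[-0.0005,0,0,0,72],[-0.001,0,0,0,72],[-0.001,0,0,0,72]]'
```

```text
time: 15.9
tool_pos: [415.7, 167.5, 85.0]
ft_force: [1.6, -1.3, -0.0]
time: 16.2
tool_pos: [413.6, 167.9, 85.0]
ft_force: [1.9, -0.6, -0.3]
time: 16.5
tool_pos: [412.6, 168.1, 85.0]
tcp_rot: [-179.8, 0.0, -9.5]
ft_force: [1.7, -1.5, 0.5]
finger_gap: 61.7
```

```bash
for i in 1 2 3; do python3 -m jog '[[-0.0005,0,0,0,72],[-0.001,0,0,0,72],[-0.001,0,0,0,72]]' | sed -n '1,2p;4p'; done
```

```text
time: 16.8
tool_pos: [412.3, 168.2, 85.1]
ft_force: [6.2, -2.6, -2.6]
time: 17.1
tool_pos: [412.2, 168.2, 85.2]
ft_force: [8.0, -2.8, -6.0]
time: 17.4
tool_pos: [412.1, 168.2, 85.2]
ft_force: [9.5, -2.2, -7.7]
```

```bash
python3 -m jog '[[0.003,0,0,0,72],[0.0054,0,0,0,66],[0.0054,0,0,0,58],[0.0054,0,0,0,50],[0.0054,0,0,0,50],[0.0054,0,0,0,50]]' 20;  python3 -m jog '[[0,0,0,-4,50],[0,0,0,-11,50],[0,0,0,-19,50],[0,0,0,-27,50],[0,0,0,-35,50],[0,0,0,-43,50],[0,0,0,-50,50],[0,0,0,-55,50]]'
```

```text
time: 18.0
tool_pos: [418.1, 167.3, 85.6]
tcp_rot: [-179.8, -0.4, -9.5]
ft_force: [5.1, -0.9, -0.1]
finger_gap: 49.2
time: 18.8
tool_pos: [418.0, 167.3, 85.6]
tcp_rot: [179.8, -0.4, 45.8]
ft_force: [3.4, -2.2, 0.2]
finger_gap: 49.2
```

Release, rise, and step aside for a look.

```bash
python3 -m jog '[[0,0,0,0,70],[0,0,0,0,72],[0,0,0,0,72],[0,0,-0.03,0,72],[0,0,-0.07,0,72],[0,0,-0.07,0,72]]'; python3 -m jog '[[-0.04,0.03,0,0,72],[-0.08,0.06,0,0,72],[-0.12,0.09,0,0,72],[-0.15,0.13,0,0,72],[-0.17,0.17,0,0,72],[-0.17,0.17,0,0,72]]'
python3 - <<'E'
from h import *
t=snap('top','top7.png');np.set_printoptions(precision=2,suppress=True)
cv2.imwrite('pics/c9.png',cv2.resize(t['image'][180:235,125:215,::-1],(810,495),interpolation=2)[:, :800])
for l,z in(('ring_center',72),('pointer',83),('index_mark',60),('pivot',52)):
    for d in r.pinpoint(t,l)[:2]: print(l,d['conf'],np.array(d['uv']),ray(t,d['uv'],z))
E
```

```text
time: 19.4
tool_pos: [420.6, 168.1, 161.2]
tcp_rot: [179.6, -0.8, 45.7]
ft_force: [1.5, 0.2, 0.8]
finger_gap: 61.4
time: 20.0
tool_pos: [424.3, -76.8, 160.0]
tcp_rot: [179.5, -0.8, 45.4]
ft_force: [0.6, 0.9, -0.3]
finger_gap: 61.5
ring_center 0.54 [183.3 203.1] [423.6  168.72  72.  ]
pointer 0.63 [179.7 213.6] [398.74 174.9   83.  ]
index_mark 0.69 [180.3 220.9] [384.28 176.93  60.  ]
pivot 0.85 [137.4 194.6] [446.15 276.96  52.  ]
```

View pics/c9.png

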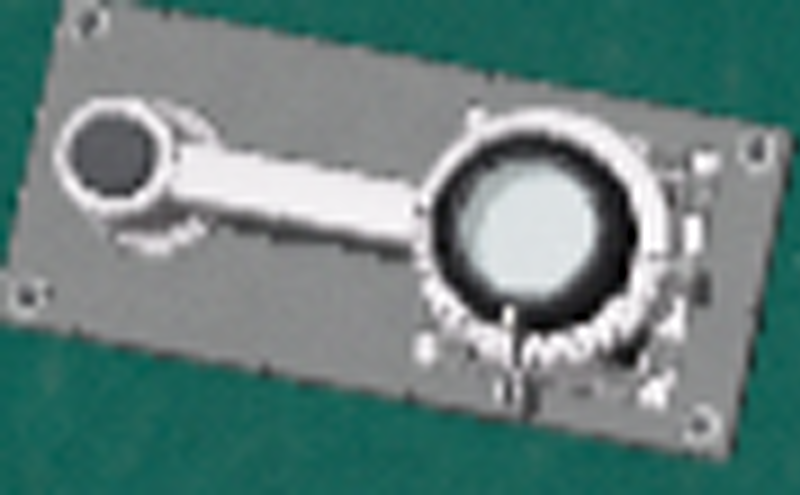

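```bash
python3 - <<'E'
from h import *
np.set_printoptions(precision=1,suppress=True)
t=snap('top')
C=lambda p:(proj(t,p)-[125,180]+.5)*9   # crop coords
Cc=np.array([536,232])
# lens xy from ring top circle centre
L=ray(t,Cc/9-.5+[125,180],83)[:2]
L2=ray(t,np.array([542,234])/9-.5+[125,180],60)[:2];print('L',L,L2)
for u,v,z,n in((509,318,83,'line'),(508.5,308,83,'line in'),(513,385,60,'tooth'),(514,345,60,'rimline')):
    p=ray(t,np.array([u,v])/9-.5+[125,180],z)[:2]
    for q in(L,L2): d=p-q;print(n,np.linalg.norm(d),np.degrees(np.arctan2(d[1],d[0])))
for Lx in(L,L2):
  for a in(160,164,168,172):
    e=np.array([np.cos(np.radians(a)),np.sin(np.radians(a)),0])
    print(a,[C([*Lx,z]+R*e) for z,R in((83,25),(83,20),(60,33),(60,40))])
# brightness profiles
im=cv2.imread('pics/top7.png');print(im[212:226,177:187].mean(2).astype(int))
E
```

```text
L [417.4 165.4] [419.5 167.2]
line 22.408140653665406 163.15593321539436
line 23.97017903124276 168.83121565565847
line in 20.08151743855898 160.69085481899836
line in 21.56019037381467 167.16324340188694
tooth 37.337848867344235 166.33324813156915
tooth 38.97868973859983 169.69647730187663
rimline 27.534371939742442 161.65965028776924
rimline 29.016560655976594 166.4186156145236
160 [array([500.6, 326.3]), array([507.7, 307.4]), array([503.4, 364.3]), array([493.7, 390.3])]
164 [array([507.3, 328.4]), array([513. , 309.1]), array([512.1, 367. ]), array([504.2, 393.6])]
168 [array([514.1, 330. ]), array([518.5, 310.4]), array([520.9, 369.2]), array([514.9, 396.2])]
172 [array([521.1, 331.2]), array([524.1, 311.3]), array([529.9, 370.7]), array([525.8, 398.1])]
160 [array([493.2, 318. ]), array([500.3, 299.1]), array([496.1, 356.2]), array([486.4, 382.2])]
164 [array([499.9, 320.1]), array([505.6, 300.8]), array([504.8, 358.9]), array([496.9, 385.5])]
168 [array([506.7, 321.8]), array([511.1, 302.1]), array([513.7, 361.1]), array([507.6, 388.1])]
172 [array([513.7, 322.9]), array([516.7, 303.1]), array([522.7, 362.6]), array([518.5, 389.9])]
[[ 32  50  93 135 154 172 173 174 182 141]
 [ 36  38  49  56  81  90 104  97 100  64]
 [ 81  30  34  38 225  92  51  45  43  44]
 [169  95  51  73 242  76  35  32  24  22]
 [228 223 218 172 168  71  43  25  16  37]
 [213 213 236 231 222  76 112 217 116 217]
 [122 221 235 215 238  66 223 238 225 238]
 [ 76 164 194 201 213  90 236 165 238 216]
 [136 136 143 148 196  96 182 107 186 156]
 [141 120 134 133 129 179 114 129 138 135]
 [140 133 137 181  96 166  81  95 103 119]
 [139 136 137 215  69 194  79  73 126 131]
 [140 139 139 173  83 153  76  71 136 139]
 [104 124 131 136 125 137  73  72 139 137]]
```

```bash
python3 - <<'E'
from h import *
np.set_printoptions(precision=2,suppress=True)
t=snap('top');im=t['image'];hsv=cv2.cvtColor(im,cv2.COLOR_RGB2HSV)
m=(hsv[...,1]<60).astype(np.uint8);m[:165]=0;m[240:]=0;m[:,:118]=0;m[:,225:]=0
cnt=max(cv2.findContours(m,0,1)[0],key=cv2.contourArea)
for z in(8,12):
    P=np.array([ray(t,p[0],z)[:2] for p in cnt],np.float32);print('plate',z,cv2.minAreaRect(P))
# fit lens xy: maximise bright-inside/dark-outside gradient of rim R33 z60 away from arm & tooth, ring R25 z83 on far side
g=cv2.GaussianBlur(im.mean(2).astype(np.float32),(0,0),.6)
def samp(L,R,z,angs):
    e=np.array([proj(t,[L[0]+R*np.cos(a),L[1]+R*np.sin(a),z]) for a in np.radians(angs)]).astype(np.float32)
    return cv2.remap(g,e[:,:1],e[:,1:],1).mean()
far=np.r_[-20:60:4]; allr=np.r_[-60:60:4,185:230:4]
best=[]
for off in (0,.5):
  res=[]
  for x in np.arange(413,425,.5):
    for y in np.arange(161,173,.5):
      L=(x,y)
      a=samp(L,31,60,allr)-samp(L,35.5,60,allr)
      b=samp(L,27.5,83,np.r_[-30:110:4])-samp(L,22.5,83,np.r_[-30:110:4])
      res.append((a,b,x,y))
  A=np.array(res);print('rim',A[A[:,0].argsort()[::-1][:4],2:],'ring',A[A[:,1].argsort()[::-1][:4],2:],'both',A[(A[:,0]+A[:,1]).argsort()[::-1][:4],2:]);break
E
```

```text
plate 8 ((427.283203125, 213.15554809570312), (197.73440551757812, 90.51588439941406), 78.66582489013672)
plate 12 ((426.82855224609375, 212.45375061035156), (197.11378479003906, 90.2317886352539), 78.66584014892578)
rim [[419.  168. ]
 [419.  167.5]
 [418.5 168. ]
 [419.  168.5]] ring [[417.5 166.5]
 [417.5 166. ]
 [418.  166. ]
 [417.5 167. ]] both [[418.  167. ]
 [418.  166.5]
 [418.  167.5]
 [417.5 167. ]]
```

```bash
python3 - <<'E'
from h import *
s=snap('side','side8.png');t=snap('top')
cv2.imwrite('pics/c10.png',cv2.resize(s['image'][150:220,240:330,::-1],(720,560),interpolation=2))
for n,p in(('side',s),('top',t)):
    for l in('chip_tray','lidded_tray'): print(n,l,r.pinpoint(p,l)[:1])
p=r.sense();print(p['time'],p['tool_pos'],p['ft_force'])
E
```

```text
side chip_tray [{'uv': [271.1, 201.8], 'conf': 0.53}]
side lidded_tray [{'uv': [292.1, 250.3], 'conf': 0.46}]
top chip_tray []
top lidded_tray []
20.65 [423.64969587 -71.94602253 160.05527706] [-0.72319658 -0.57538768  0.09594152]
```

View pics/c10.png

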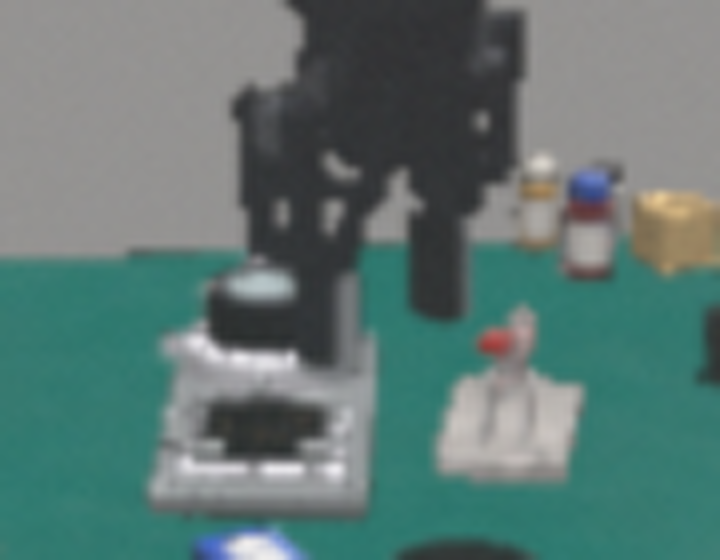

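```bash
python3 -c "
from bench import r
print(r.hand_in())"
```

```text
the job is handed in; nothing more can be done
None
```

The job was handed in at about 20.7 s, with the gripper clear of everything.

- **Tray:** I gripped the open tray, carried it level and lowered it onto the nest floor. Contact came at the predicted height with about 11 N. The side view shows it lying flat between the four stops under the lens.
- **Magnifier arm:** I pushed the arm in by the focus ring until the force rose sharply, about 9 N against its stop. The lens centre measured about (418, 167), within 1 mm of the nest centre.
- **Focus ring:** I turned the ring +55°. My fit of the top view puts the white line about 0.5–1.5° short of the tooth, with an uncertainty of about 3°. The pointer network suggested about 6° short, but one pixel there is about 7°, so I went with the fit and did not correct further.
- **Lidded tray:** I never touched it. The side view still finds it within about 3 pixels of its first detection, at low confidence (0.46). It was not found in the last top view, probably because the robot arm was in the way.

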